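Make up two foiling kits in a stained-glass workshop

ROBOT

A 6-joint arm with a two-finger parallel gripper is mounted at the origin on the work surface. World frame = base frame: x ahead of the robot, y to its left, z up, the work surface at z = 0. Lengths are in m, angles in rad, forces in N, time in s.
With the tool pointing down it reaches from about 0.425 to 1.125 m from the base axis. Payload 14.9 kg.
Tool frame: the origin (TCP) lies at the very end of the fingers, on their centre line; the grasp point (between the pads) lies 19 mm behind it (robot.pinch_z is the distance from the TCP to the grasp point, in m); z points along the fingers, y is the direction in which the jaws open and shut (so a half turn about z gives the same grasp; the last joint's range is limited). The gripper opens to 91 mm and grips with 3 to 60 N. Pads are 32 mm wide; open, the fingers measure 118 mm over their backs; the gripper's body (76 mm by 178 mm) begins 60 mm behind the grasp point.
Start: joints at [1.121, 0.379, 1.734, -0, 1.028, -0.033], TCP at [0.283, 0.64, 0.214] pointing down, gripper open.
Joint ranges: [-2.77, 2.77], [-0.74, 2.19], [0, 2.66], [-1.06, 4.2], [0.31, 2.87], [-3.08, 3.08]. Speed limits (rad/s): [1.89, 1.89, 2.39, 3.14, 3.14, 3.14].

INTERFACE

Orientations are given as a unit quaternion [x, y, z, w].
In Python, from plant import robot, grab_frame, ticket, search_frame gives the robot as it stands.
- The arm moves only by the shell command python3 -m jog 'ROWS' [FORCE]. ROWS is JSON, one flat list of numbers, 7 for each row, row after row: the shift along the world's x, y, z in m, then the turn, a rotation vector about the world's x, y, z in degrees, then the gripper's target within -1 to 1 (fully open at 1, half-way at 0, shut at -1). A call has exactly 5 rows; each row is the pose to reach, as a shift and turn from the pose commanded when the call began; what a row does not reach only later rows make up. A row lasts 1/12 s, in which the tool goes at most 41.7 mm and 7.16 degrees, less where a joint would pass 70% of its speed; a pose out of reach is approached as far as the arm can. A call with a gripper value outside its range is refused whole. The fingers move at their own pace and stop on an object; FORCE is the grip in N (left out, the last holds). Time passes only in rows, so rows that repeat a pose let the fingers close, or fill a call up. It gives the time, the measured TCP pose, the force and the opening at its end, in the units of the state.
- robot.get_obs(): the state, without advancing time (a new reading comes with each control period).
- grab_frame(name): name is "side" or "top" or "wrist"; returns a dict with "image" (480x640x3 uint8, blue, green, red), "K" (3x3 intrinsics, pixels), "k1" (the pictures are not rectified: a ray, as slopes to the right and down, at radius r is drawn at 1 + k1 r^2 times it, then the intrinsics apply), "extrinsics" (4x4, takes a point from camera to world coordinates). Camera axes: x right, y down, z forward; pixel columns grow to the right and rows downward; lengths in m; the calibration is good to about 2 mm. A picture is of the moment at which its call begins. There is no depth.
- ticket.hand_in(): hands the job in, once; it reports no verdict.
Trained networks look in a picture, given as the dict that the camera call returned (one of the last four; its "shot" number tells which), for a name from the list of things; names that differ only in an ending like _2 or _b are one class to them, and where a whole thing is asked for, a point or a joint stands for the part that bears it (a point fixed in the world has none). Each returns a list of dicts, best first, with "confidence" (0 to 1); they miss things now and then, are a little off and sometimes report something else, mostly with a low value. They report only what shows in the picture. A call takes as long as a camera call. They do not tell look-alikes from the thing itself.
- search_frame(picture, thing): "extent" ([left, top, right, bottom] in pixels, round what is visible of it).
The state is a dict: "t": time; "joint_pos": joint angles; "dq": joint speeds; "joint_efforts": joint torques, N m; "position": TCP position; "ee_rot": TCP orientation; "contact_force": force on the tool from outside, world axes, zero at the start; "wrist_torque": the same for the moment, N m; "grip_width": finger opening in m.
Only numpy, scipy, OpenCV 4.12 (cv2) and the standard library are available. Lean on these libraries where they do the work, as an engineer would, in place of code of your own. Each camera call takes 0.05 s, during which the arm holds its last target. There are 200 camera calls.

TASK

Make up the two foiling kits for the window repair from the stock on the bench. The blue tray is for the plated piece: the clear backing plate flat in the larger bay, the painted ruby glass lying squarely on top of the plate, painted side up, and the wide black foil roll flat in the smaller bay; the grey tray is for the single piece: the amber glass flat in the larger bay and the narrow copper foil roll flat in the smaller bay. Set the glass down rather than dropping it, and leave the green glass, the yellow knife and the flux jar where they are.

Things in the scene. Friction and masses are not known exactly. Their poses are not given: they have to be found in the camera images.
- blue_tray: Shallow open blue plastic kit tray, fixed to the bench, 230 mm (x) by 130 mm (y) outside, walls 18 mm high and 4 mm thick, floor 3 mm thick. A 14 mm high divider across it makes two bays, each 122 mm wide in y: the larger (glass) bay is at the +x end, 124 mm long, its centre at x = +49 mm, y = 0; the smaller (roll) bay is at the -x end, 94 mm long, its centre at x = -64 mm, y = 0. Origin: centre of its underside, on the work surface; x along its length, z up.
- grey_tray: Shallow open grey plastic kit tray, fixed to the bench, 230 mm (x) by 130 mm (y) outside, walls 18 mm high and 4 mm thick, floor 3 mm thick. A 14 mm high divider across it makes two bays, each 122 mm wide in y: the larger (glass) bay is at the +x end, 124 mm long, its centre at x = +49 mm, y = 0; the smaller (roll) bay is at the -x end, 94 mm long, its centre at x = -64 mm, y = 0. Origin: centre of its underside, on the work surface; x along its length, z up.
- clear_plate_mid (a point): Clear (faintly greenish, see-through) backing plate of cut glass, 76 mm long (x) by 50 mm wide (y) by 6 mm thick (z), 57 g, lying flat on the work surface at the start; this point is its centre, 3 mm above its underside; x runs along its length, z up out of its face. Goes under the ruby glass, in the blue tray.
- ruby_glass_mid (a point): Ruby red cut glass, 76 mm long (x) by 50 mm wide (y) by 6 mm thick (z), 57 g, lying flat on the work surface at the start; this point is its centre, 3 mm above its underside; x runs along its length, z up out of its face. Its upper face bears a dark painted leaf spray. Same outline as the clear plate.
- amber_glass_mid (a point): Plain amber (orange-yellow) cut glass, 76 mm long (x) by 50 mm wide (y) by 6 mm thick (z), 57 g, lying flat on the work surface at the start; this point is its centre, 3 mm above its underside; x runs along its length, z up out of its face. 
- black_foil_mid (a point): Wide roll of black-backed copper foil: a black ring with a white core, 60 mm outside, about 40 mm hole, 14 mm high, 60 g. Lying flat on the work surface at the start; this point is its centre (in the middle of the hole), half-way up; z is its axis.
- copper_foil_mid (a point): Narrow roll of copper foil: a copper-coloured ring with a white core, 60 mm outside, about 40 mm hole, 8 mm high, 60 g. Lying flat on the work surface at the start; this point is its centre (in the middle of the hole), half-way up; z is its axis.
- green_glass_mid (a point): Bystander, not wanted in these kits: dark green cut glass, 76 mm long (x) by 50 mm wide (y) by 6 mm thick (z), 57 g, lying flat on the work surface at the start; this point is its centre, 3 mm above its underside; x runs along its length, z up out of its face. 
- knife_mid (a point): Bystander: yellow craft knife, blade shut, 150 mm (x) by 24 by 13 mm high (its black slide button stands up to 17.5 mm), lying flat; this point is its centre.
- flux_jar_mid (a point): Bystander: small upright flux jar with a red cap, 46 mm across and 60 mm high; this point is its centre.
Mind the look-alikes: they are no part of the job. Leave any purple look-alike of the part that bears amber_glass_mid alone. What is shaped like the part that bears black_foil_mid but red is not meant.

How it is judged:
By the outcome, as a careful person would: the job done as asked, in the order asked, and still so for the second after the job is handed in, with the robot touching nothing.
It also fails if it takes over 120 s, if anything falls off the work surface, if the arm or the gripper's body presses on something with over 40 N, if the wrist force passes 120 N, or if a joint passes its speed limit or range.

## Working session

There is one attempt and no reset: what is moved stays moved. The work goes in short steps, Python scripts to look and compute and a shell command to move; the robot and the scene stay as the last step left them, time stands still between calls to the robot, and variables do not carry over. Pictures are saved under pics/ and viewed, about 12 in all and at most 16, crops included, and the job is handed in when it is done.

```bash
ls; mkdir -p pics; cat > h.py <<'E'
import numpy as np, cv2
from plant import robot, grab_frame, ticket, search_frame
def ray(f,u,v):
    K=f["K"];k=f["k1"]
    d=np.array([(u-K[0][2])/K[0][0],(v-K[1][2])/K[1][1]]);s=d.copy()
    for _ in range(30): s=d/(1+k*(s@s))
    E=np.array(f["extrinsics"]);return E[:3,3],E[:3,:3]@np.array([s[0],s[1],1])
def toW(f,u,v,z):
    o,r=ray(f,u,v);return o+r*(z-o[2])/r[2]
def toP(f,p):
    E=np.array(f["extrinsics"]);c=E[:3,:3].T@(np.array(p)-E[:3,3]);s=c[:2]/c[2];s=s*(1+f["k1"]*(s@s))
    K=f["K"];return K[0][0]*s[0]+K[0][2],K[1][1]*s[1]+K[1][2]
E
python3 - <<'E'
from h import *
np.set_printoptions(precision=4,suppress=True)
o=robot.get_obs();print(o);print(robot.pinch_z)
for n in ["top","side"]:
    f=grab_frame(n);cv2.imwrite(f"pics/{n}0.png",f["image"]);print(n,np.array(f["extrinsics"]),f["K"],f["k1"])
    for t in ["blue_tray","grey_tray","clear_plate_mid","ruby_glass_mid","amber_glass_mid","black_foil_mid","copper_foil_mid","green_glass_mid","knife_mid","flux_jar_mid"]:
        for d in search_frame(f,t)[:4]:
            e=d["extent"];print(t,np.round(e),round(d["confidence"],2),toW(f,(e[0]+e[2])/2,(e[1]+e[3])/2,.006)[:2] )
E
```

```text
pics
{'t': 0.0, 'joint_pos': array([ 1.1207,  0.3794,  1.7348,  0.    ,  1.0285, -0.0333]), 'dq': array([-0.0004, -0.0011,  0.0023, -0.0001,  0.0005,  0.0001]), 'joint_efforts': array([  0.0036, -76.374 , -43.436 ,   0.0652,   0.0426,  -0.0001]), 'position': array([0.2832, 0.6397, 0.2133]), 'ee_rot': array([ 0.2069,  0.9784, -0.0006, -0.0001]), 'contact_force': array([ 0.2885, -0.4709,  0.0933]), 'wrist_torque': array([-0.0054, -0.0311, -0.0128]), 'grip_width': 0.09123891468408908}
0.0188
top [[-0.0148 -0.9889  0.1479  0.4551]
 [-0.9999  0.0136 -0.0093 -0.0082]
 [ 0.0072 -0.148  -0.989   0.9133]
 [ 0.      0.      0.      1.    ]] [[446.1296   0.     323.102 ]
 [  0.     446.1296 248.3114]
 [  0.       0.       1.    ]] -0.009617624229610525
blue_tray [ 97. 220. 175. 339.] 0.72 [0.5316 0.3638]
grey_tray [438. 209. 527. 334.] 0.79 [ 0.5382 -0.3419]
grey_tray [238. 285. 268. 332.] 0.55 [0.47   0.1262]
clear_plate_mid [298. 275. 330. 314.] 0.76 [0.4961 0.0033]
ruby_glass_mid [365. 298. 398. 338.] 0.7 [ 0.4468 -0.1316]
amber_glass_mid [256. 358. 301. 393.] 0.92 [0.3387 0.0743]
amber_glas
[... 704 characters left out ...]
8086812
blue_tray [179. 192. 279. 242.] 0.74 [0.5312 0.3518]
grey_tray [342. 341. 504. 456.] 0.69 [ 0.5289 -0.3469]
clear_plate_mid [270. 277. 307. 304.] 0.98 [0.498 0.005]
ruby_glass_mid [285. 327. 331. 354.] 0.97 [ 0.4502 -0.1335]
ruby_glass_mid [232. 260. 269. 275.] 0.63 [0.4701 0.1223]
amber_glass_mid [190. 288. 214. 317.] 0.93 [0.333  0.0738]
amber_glass_mid [234. 254. 272. 274.] 0.9 [0.4821 0.1295]
black_foil_mid [339. 221. 363. 240.] 0.74 [0.7565 0.1143]
black_foil_mid [294. 234. 322. 252.] 0.72 [0.6335 0.1303]
copper_foil_mid [328. 263. 355. 283.] 0.69 [ 0.6248 -0.0116]
green_glass_mid [361. 289. 398. 319.] 0.58 [ 0.6252 -0.1361]
knife_mid [393. 247. 441. 278.] 0.56 [ 0.7935 -0.0805]
```

View pics/top0.png

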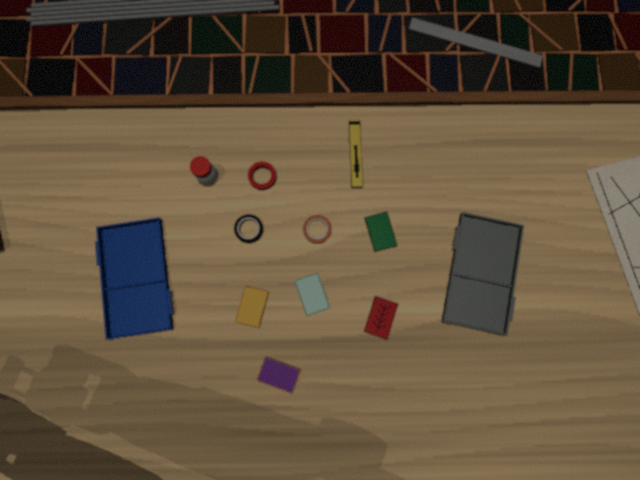

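The top view shows these, with look-alikes:
- Amber glass at (252,307). The similar plate at (279,375) is purple, so it is not meant.
- Black roll at (247,228). The similar ring at (262,175) is red, so it is not meant.
- Copper roll at (317,229), clear plate at (312,294), ruby at (381,317) with its leaf spray up, and green at (381,231).
- In both trays the larger bay is at the upper (+x) end.

Next I'll measure poses and make one enlarged crop to confirm.

```bash
cat >> h.py <<'E'
def rect(f,m,z):
    """minAreaRect in world at height z of the biggest blob of mask m -> centre mm, long,short mm, yaw deg of long axis in (-90,90]"""
    cs,_=cv2.findContours(m.astype(np.uint8),cv2.RETR_EXTERNAL,cv2.CHAIN_APPROX_NONE)
    c=max(cs,key=cv2.contourArea)[:,0,:]
    w=np.array([toW(f,u,v,z)[:2] for u,v in c],np.float32)*1000
    (cx,cy),(a,b),_=r=cv2.minAreaRect(w);p=cv2.boxPoints(r);e=[p[1]-p[0],p[2]-p[1]]
    l=max(e,key=np.linalg.norm);y=np.degrees(np.arctan2(l[1],l[0]));y=(y+90)%180-90
    return [round(float(q),1) for q in (cx,cy,max(a,b),min(a,b),y)]
def blob(f,u,v,w,tol=22):
    """blob of colour like that at (u,v), within w px: Lab a,b distance"""
    L=cv2.cvtColor(cv2.GaussianBlur(f["image"],(3,3),0),cv2.COLOR_BGR2LAB).astype(float)
    ref=np.median(L[v-3:v+4,u-3:u+4].reshape(-1,3),0)
    m=np.linalg.norm((L-ref)[:,:,1:],axis=2)<tol
    k=np.zeros(m.shape,bool);k[max(0,v-w):v+w,max(0,u-w):u+w]=1
    return cv2.morphologyEx((m&k).astype(np.uint8),cv2.MORPH_CLOSE,np.ones((5,5)))
E
python3 - <<'E'
from h import *
f=grab_frame("top")
for n,u,v,w,t,z in [("clear",312,294,30,10,.006),("ruby",390,310,30,25,.006),("amber",252,307,30,15,.006),("green",381,231,30,15,.006),("blue",140,250,90,22,.012),("grey",490,250,90,9,.012)]:
    print(n,rect(f,blob(f,u,v,w,t),z))
im=f["image"][140:400,180:440];cv2.imwrite("pics/crop1.png",cv2.resize(im,None,fx=2.3,fy=2.3,interpolation=cv2.INTER_CUBIC))
# ring centres
for n,u,v,z in [("black",247,228,.014),("copper",317,229,.008)]:
    c=im=f["image"][v-25:v+25,u-25:u+25].astype(float);g=np.abs(c-np.median(c.reshape(-1,3),0)).sum(2)
    m=(g>60).astype(np.uint8);cs,_=cv2.findContours(m,cv2.RETR_EXTERNAL,cv2.CHAIN_APPROX_NONE);k=max(cs,key=cv2.contourArea)
    (x,y),r=cv2.minEnclosingCircle(k);print(n,x+u-25,y+v-25,r,toW(f,x+u-25,y+v-25,z))
E
```

```text
clear [498.2, 7.8, 76.0, 51.1, 18.6]
ruby [448.6, -130.3, 76.1, 50.9, -19.2]
amber [474.9, 130.0, 77.4, 51.7, -15.2]
green [625.3, -135.8, 73.9, 47.9, 14.4]
blue [536.4, 368.0, 231.7, 137.8, 9.8]
grey [535.9, -341.7, 234.4, 138.8, -11.6]
black 248.44478607177734 227.85582733154297 15.555981636047363 [0.63406062 0.13576657 0.014     ]
copper 316.92105293273926 228.92105293273926 14.658018112182617 [ 0.63110968 -0.00456448  0.008     ]
```

View pics/crop1.png

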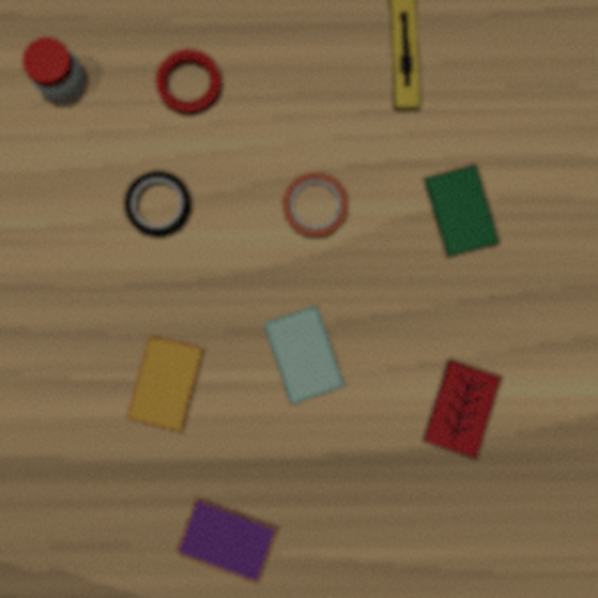

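Confirmed: the crop shows amber at (165,384) and black at (158,203), both clearly distinct from the purple plate and the red ring. The ruby at (462,408) has its painted side up. Tray "ears" spoil the tray yaw fit, so I'll take yaw from the corners later. Now moving towards the clear plate.

```bash

python3 -m jog '[0.06,-0.175,0,0,0,30,1, 0.06,-0.175,0,0,0,30,1, 0.06,-0.175,0,0,0,30,1, 0.06,-0.175,0,0,0,30,1, 0.06,-0.175,0,0,0,30,1]' 20
python3 -m jog '[0.06,-0.175,0,0,0,12,1, 0.06,-0.175,0,0,0,12,1, 0.06,-0.175,0,0,0,12,1, 0.06,-0.175,0,0,0,12,1, 0.06,-0.175,0,0,0,12,1]'
python3 -m jog '[0.06,-0.175,0,0,0,0.5,1, 0.06,-0.175,0,0,0,0.5,1, 0.06,-0.175,0,0,0,0.5,1, 0.06,-0.175,0,0,0,0.5,1, 0.06,-0.175,0,0,0,0.5,1]'
cat >> h.py <<'E'
np.set_printoptions(precision=4,suppress=True)
def st():
    o=robot.get_obs();q=o["ee_rot"];from scipy.spatial.transform import Rotation as R
    M=R.from_quat(q).as_matrix();print("t",round(o["t"],2),"pos",o["position"],"jaw",round(np.degrees(np.arctan2(M[1,1],M[0,1])),1),"zt",M[:,2],"w",round(o["grip_width"],4),"F",o["contact_force"],"q",o["joint_pos"])
E
python3 - <<'E'
from h import *
st()
f=grab_frame("wrist");cv2.imwrite("pics/w1.png",f["image"]);print(np.array(f["extrinsics"]))
o=f["image"]
u,v=map(int,toP(f,[.498,.008,.006]));print(u,v)
print(rect(f,blob(f,u,v,150,10),.006))
# trays from top: opening removes ears
g=grab_frame("top")
for n,u,v,t in [("blue",140,250,22),("grey",490,250,9)]:
    m=cv2.morphologyEx(blob(g,u,v,90,t),cv2.MORPH_OPEN,np.ones((35,35)))
    for z in (.0,.018): print(n,z,rect(g,m,z))
E
```

```text
t: 1.57
position: [0.3439, 0.4614, 0.2137]
ee_rot: [-0.057, 0.998, -0.001, -0.0]
contact_force: [0.5, 0.0, 0.0]
grip_width: 0.091
t: 1.98
position: [0.4039, 0.2868, 0.214]
ee_rot: [-0.157, 0.988, -0.0, 0.0]
contact_force: [-0.8, 0.5, 0.1]
grip_width: 0.0915
t: 2.4
position: [0.4643, 0.1117, 0.2143]
ee_rot: [-0.161, 0.987, -0.0, 0.0]
contact_force: [0.2, -0.1, 0.6]
grip_width: 0.0914
t 2.4 pos [0.4643 0.1117 0.2143] jaw 108.5 zt [ 0.0009 -0.0003 -1.    ] w 0.0914 F [ 0.2317 -0.1243  0.6113] q [ 0.1876  0.0187  2.1746 -0.0006  0.9475 -1.7062]
[[-0.3178  0.9103  0.2651  0.3897]
 [ 0.9481  0.3054  0.0879  0.0863]
 [-0.0009  0.2793 -0.9602  0.3846]
 [ 0.      0.      0.      1.    ]]
216 214
[498.9, 7.4, 75.0, 50.2, 18.3]
blue 0.0 [601.3, 383.9, 135.9, 98.4, 89.2]
blue 0.018 [598.4, 376.1, 133.2, 96.4, 89.2]
grey 0.0 [537.0, -345.3, 232.1, 138.3, -10.3]
grey 0.018 [535.4, -338.7, 227.5, 135.6, -10.3]
```

View pics/w1.png

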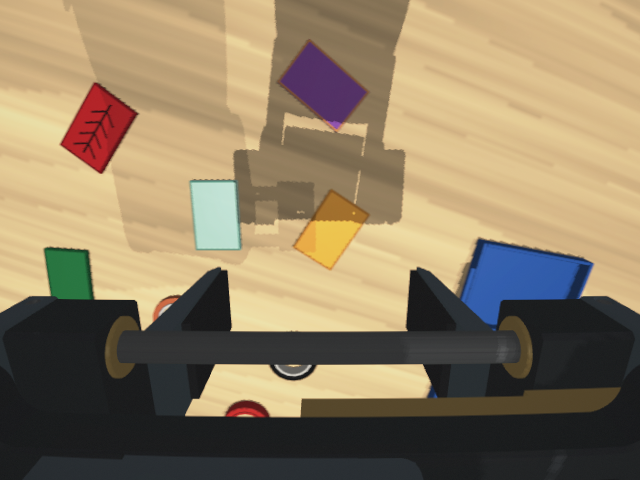

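The wrist view agrees with the top camera for the clear plate (wrist pixels about (216,214)), at (499, 7.5) mm with yaw 18.4°. Descending, gripping and lifting.

```bash

python3 -m jog '[0.0345,-0.104,-0.1,0,0,0,1, 0.0345,-0.104,-0.1,0,0,0,1, 0.0345,-0.104,-0.1,0,0,0,1, 0.0345,-0.104,-0.1,0,0,0,1, 0.0345,-0.104,-0.1,0,0,0,1]' | head -2
python3 -m jog '[0,0,-0.04,0,0,0,1, 0,0,-0.08,0,0,0,1, 0,0,-0.1,0,0,0,1, 0,0,-0.107,0,0,0,1, 0,0,-0.107,0,0,0,1]' | head -2
python3 - <<'E'
from h import *
st()
E
```

```text
t: 2.92
position: [0.4969, 0.0095, 0.1109]
t: 3.33
position: [0.4971, 0.0119, 0.0061]
t 3.33 pos [0.4971 0.0119 0.0061] jaw 108.7 zt [-0.0023  0.0001 -1.    ] w 0.0912 F [ 0.3592  0.057  -0.0518] q [-0.0229  0.4322  2.1848  0.0001  0.527  -1.9195]
```

```bash

python3 -m jog '[0.002,-0.004,-0.002,0,0,0,1, 0.002,-0.004,-0.004,0,0,0,1, 0.002,-0.004,-0.004,0,0,0,1, 0.002,-0.004,-0.004,0,0,0,1, 0.002,-0.004,-0.004,0,0,0,1]'
python3 - <<'E'
from h import *
st()
E
```

```text
t: 3.75
position: [0.5004, 0.0071, 0.0037]
ee_rot: [-0.162, 0.987, -0.0, 0.001]
contact_force: [0.4, 0.2, -0.5]
grip_width: 0.0912
t 3.75 pos [0.5004 0.0071 0.0037] jaw 108.6 zt [ 0.0013 -0.     -1.    ] w 0.0912 F [ 0.3911  0.2262 -0.5013] q [-0.0324  0.4393  2.1802  0.      0.5208 -1.9281]
```

```bash

python3 -m jog '[-0.001,0,-0.0015,0,0,0,0.3, -0.001,0,-0.0015,0,0,0,-0.2, -0.001,0,-0.0015,0,0,0,-0.2, -0.001,0,-0.0015,0,0,0,-0.5, -0.001,0,-0.0015,0,0,0,-0.5]' 20
python3 -m jog '[0,0,0,0,0,0,-0.5, 0,0,0,0,0,0,-0.5, 0,0,0.0,0,0,0,-0.5, 0,0,0.03,0,0,0,-0.5, 0,0,0.06,0,0,0,-0.5]'
python3 - <<'E'
from h import *
st()
f=grab_frame("wrist");cv2.imwrite("pics/w2.png",f["image"])
f=grab_frame("top");im=f["image"];a=cv2.resize(im[200:350,80:200],None,fx=3.3,fy=3.3,interpolation=cv2.INTER_CUBIC);b=cv2.resize(im[200:350,430:550],None,fx=3.3,fy=3.3,interpolation=cv2.INTER_CUBIC)
cv2.imwrite("pics/trays.png",np.hstack([a,b]))
E
```

```text
t: 4.17
position: [0.4989, 0.0071, 0.0014]
ee_rot: [-0.162, 0.987, -0.0, -0.0]
contact_force: [0.2, 0.5, -0.4]
grip_width: 0.0607
t: 4.58
position: [0.4974, 0.0071, 0.0608]
ee_rot: [-0.162, 0.987, 0.0, -0.002]
contact_force: [0.2, 0.1, 0.2]
grip_width: 0.05
t 4.58 pos [0.4974 0.0071 0.0608] jaw 108.6 zt [-0.004   0.0001 -1.    ] w 0.05 F [0.1975 0.0998 0.2233] q [-0.0325  0.321   2.187  -0.      0.6376 -1.9283]
```

View pics/trays.png

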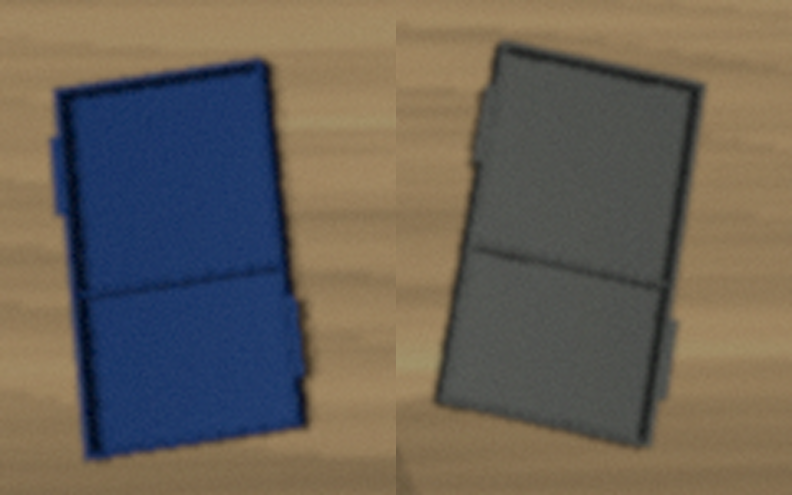

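View pics/w2.png

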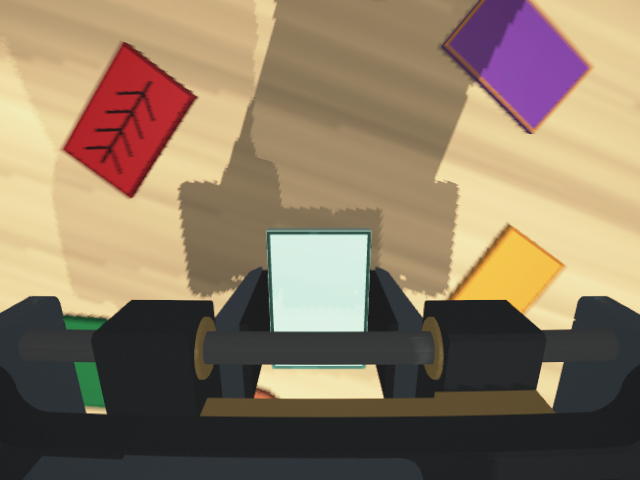

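Plate is held (50.0 mm, seen at about (318,300) in the wrist view). The tray crop shows both trays with the divider nearer the bottom end. I'll compute tray poses from the rim corners.

```bash
python3 - <<'E'
from h import *
f=grab_frame("top")
mod=np.array([[115,65],[115,-65],[-115,65],[-115,-65]])/1e3
for n,c,o in [("blue",[(57,90),(266,62),(88,458),(305,425)],(80,200)),("grey",[(104,42),(308,85),(41,402),(252,446)],(430,200))]:
    w=np.array([toW(f,x/3.3+o[0]-.35,y/3.3+o[1]-.35,.018)[:2] for x,y in c])
    mc=w.mean(0);a=w-mc;th=np.arctan2((mod[:,0]*a[:,1]-mod[:,1]*a[:,0]).sum(),(mod*a).sum())
    R=np.array([[np.cos(th),-np.sin(th)],[np.sin(th),np.cos(th)]])
    print(n,mc,np.degrees(th),"glass",mc+R@[.049,0],"roll",mc+R@[-.064,0],"res mm",(a-mod@R.T)*1e3)
E
```

```text
blue [0.5359 0.3642] 7.953668915029574 glass [0.5844 0.3709] roll [0.4725 0.3553] res mm [[-1.3144 -0.0452]
 [-3.3872  0.069 ]
 [ 2.5252 -0.0011]
 [ 2.1764 -0.0227]]
grey [ 0.5351 -0.3394] -13.070812048244104 glass [ 0.5828 -0.3505] roll [ 0.4727 -0.3249] res mm [[-1.8923 -0.1226]
 [-1.4919  0.5294]
 [ 1.0433 -0.6462]
 [ 2.3409  0.2395]]
```

```bash

python3 -m jog '[0.006,0.03,0.03,0,0,-2,-0.5, 0.015,0.07,0.04,0,0,-4,-0.5, 0.025,0.11,0.04,0,0,-6,-0.5, 0.035,0.15,0.04,0,0,-8,-0.5, 0.044,0.182,0.04,0,0,-10,-0.5]' |head -2
python3 -m jog '[0.01,0.04,0,0,0,0,-0.5, 0.02,0.08,0,0,0,0,-0.5, 0.03,0.12,0,0,0,0,-0.5, 0.04,0.16,0,0,0,0,-0.5, 0.044,0.182,0,0,0,0,-0.5]' |head -2
python3 - <<'E'
from h import *
st()
f=grab_frame("wrist");im=f["image"]
# overlay predicted bay floor outline
for th,c,col in [(8,(.5359,.3642),(0,255,0))]:
    t=np.radians(th);R=np.array([[np.cos(t),-np.sin(t)],[np.sin(t),np.cos(t)]])
    for P,z in [([(111,61),(111,-61),(-13,-61),(-13,61)],.003),([(115,65),(115,-65),(-115,-65),(-115,65)],.018)]:
        p=[toP(f,[*(np.array(c)+R@(np.array(q)/1e3)),z]) for q in P];cv2.polylines(im,[np.int32(p)],True,(0,255,0) if z<.01 else (0,0,255),1)
cv2.imwrite("pics/w3.png",im)
E
```

```text
t: 5.15
position: [0.5428, 0.1916, 0.1007]
t: 5.57
position: [0.5871, 0.3747, 0.1]
t 5.57 pos [0.5871 0.3747 0.1   ] jaw 98.7 zt [-0.0003  0.0001 -1.    ] w 0.0497 F [-0.1151 -0.1906 -1.4141] q [ 0.5345  0.5116  1.7797  0.0003  0.8504 -1.1883]
```

View pics/w3.png

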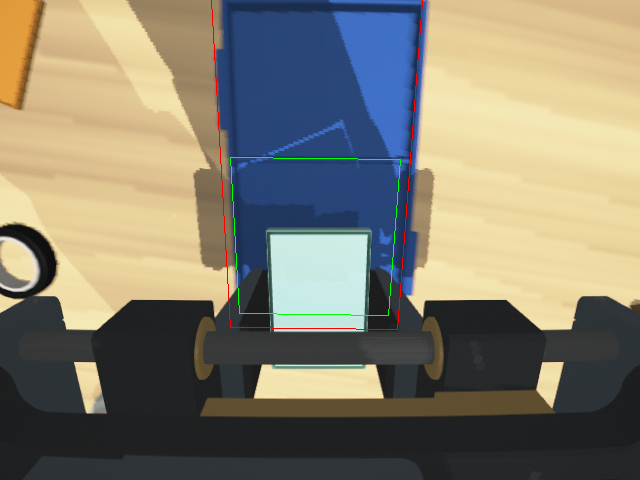

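The wrist view shows the bay as predicted to within about 4 mm. The tray is slightly further to the right (+y), and the plate is centred over the bay. Lowering it.

```bash

python3 -m jog '[-0.002,0,-0.035,0,0,0,-0.5, -0.002,0,-0.07,0,0,0,-0.5, -0.002,0,-0.085,0,0,0,-0.5, -0.002,0,-0.09,0,0,0,-0.5, -0.002,0,-0.09,0,0,0,-0.5]' |head -4
python3 - <<'E'
from h import *
st()
E
```

```text
t: 6.03
position: [0.5841, 0.3704, 0.0099]
ee_rot: [-0.075, 0.997, -0.001, -0.001]
contact_force: [-0.2, 0.1, -0.2]
t 6.03 pos [0.5841 0.3704 0.0099] jaw 98.6 zt [-0.0024 -0.0015 -1.    ] w 0.0497 F [-0.1505  0.1276 -0.1646] q [ 0.5314  0.6353  1.7903 -0.      0.7188 -1.1896]
```

```bash

python3 -m jog '[0,0.004,-0.001,0,0,0,-0.5, 0,0.004,-0.002,0,0,0,-0.5, 0,0.004,-0.003,0,0,0,-0.5, 0,0.004,-0.0045,0,0,0,-0.5, 0,0.004,-0.0045,0,0,0,-0.5]' |head -4
python3 - <<'E'
from h import *
st()
E
```

```text
t: 6.45
position: [0.5852, 0.3752, 0.0075]
ee_rot: [-0.075, 0.997, 0.0, 0.0]
contact_force: [0.5, -0.2, -0.9]
t 6.45 pos [0.5852 0.3752 0.0075] jaw 98.6 zt [ 0.0007  0.0004 -1.    ] w 0.0499 F [ 0.5256 -0.2357 -0.9174] q [ 0.5366  0.6418  1.7846 -0.0001  0.7144 -1.1845]
```

```bash

python3 -m jog '[0,0,-0.0015,0,0,0,-0.5, 0,0,-0.0015,0,0,0,-0.5, 0,0,-0.0015,0,0,0,-0.5, 0,0,-0.0015,0,0,0,-0.5, 0,0,-0.0015,0,0,0,-0.5]' |head -4
python3 -m jog '[0,0,-0.001,0,0,0,-0.5, 0,0,-0.001,0,0,0,-0.5, 0,0,-0.001,0,0,0,-0.5, 0,0,-0.001,0,0,0,-0.5, 0,0,-0.001,0,0,0,-0.5]' |head -4
python3 - <<'E'
from h import *
st()
E
```

```text
t: 6.87
position: [0.5849, 0.3751, 0.0055]
ee_rot: [-0.075, 0.997, 0.0, 0.0]
contact_force: [0.7, 0.6, -0.3]
t: 7.28
position: [0.5849, 0.3751, 0.0045]
ee_rot: [-0.075, 0.997, 0.0, 0.0]
contact_force: [1.5, 0.6, 0.3]
t 7.28 pos [0.5849 0.3751 0.0045] jaw 98.6 zt [ 0.0001  0.     -1.    ] w 0.0496 F [1.4504 0.65   0.3167] q [ 0.5367  0.6463  1.7843 -0.      0.7109 -1.1845]
```

```bash

python3 -m jog '[0,0,-0.0008,0,0,0,-0.5, 0,0,-0.0008,0,0,0,-0.5, 0,0,-0.0008,0,0,0,-0.5, 0,0,-0.0008,0,0,0,-0.5, 0,0,-0.0008,0,0,0,-0.5]' |head -4
python3 - <<'E'
from h import *
st()
E
```

```text
t: 7.7
position: [0.585, 0.3751, 0.0044]
ee_rot: [-0.075, 0.997, -0.0, -0.0]
contact_force: [-3.9, -2.5, 11.7]
t 7.7 pos [0.585  0.3751 0.0044] jaw 98.6 zt [-0.0001 -0.0001 -1.    ] w 0.0498 F [-3.9427 -2.4606 11.673 ] q [ 0.5367  0.6465  1.7841 -0.      0.7112 -1.1845]
```

Contact with the floor at 11.7 N. Releasing gently, lifting and backing off for a look.

```bash

python3 -m jog '[0,0,0.0003,0,0,0,0.1, 0,0,0.0003,0,0,0,0.36, 0,0,0.0003,0,0,0,0.36, 0,0,0.0003,0,0,0,0.36, 0,0,0.0003,0,0,0,0.36]' 
python3 -m jog '[0,0,0.03,0,0,0,0.36, 0,0,0.07,0,0,0,0.36, -0.02,-0.02,0.105,0,0,-5,1, -0.04,-0.05,0.13,0,0,-10,1, -0.05,-0.08,0.14,0,0,-15,1]' 
python3 - <<'E'
from h import *
st()
f=grab_frame("wrist");cv2.imwrite("pics/w4.png",f["image"]);print(toP(f,[.585,.375,.009]))
E
```

```text
t: 8.12
position: [0.5848, 0.375, 0.0038]
ee_rot: [-0.075, 0.997, -0.0, -0.0]
contact_force: [-0.4, 0.0, 0.4]
grip_width: 0.0619
t: 8.53
position: [0.5346, 0.2956, 0.1468]
ee_rot: [0.057, 0.998, 0.001, 0.001]
contact_force: [1.3, 0.2, 0.2]
grip_width: 0.0793
t 8.53 pos [0.5346 0.2956 0.1468] jaw 83.5 zt [ 0.0028  0.0015 -1.    ] w 0.0793 F [1.3192 0.2372 0.2258] q [ 0.4669  0.3282  1.9501  0.0001  0.86   -0.99  ]
(np.float64(411.6368786743474), np.float64(275.3667252331705))
```

View pics/w4.png

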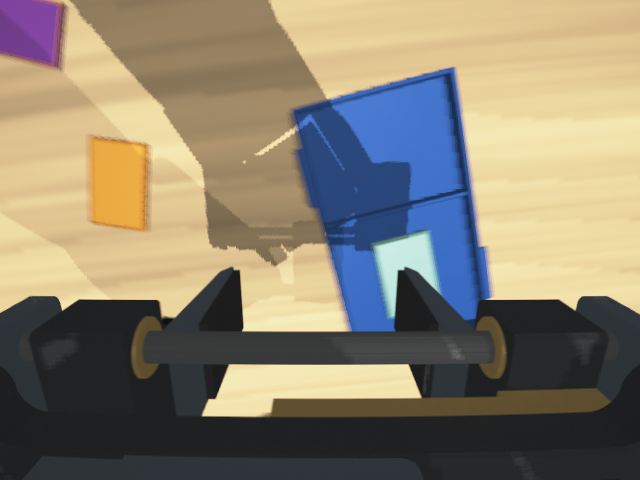

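The clear plate lies flat and centred in the larger bay at about (407,275). On to the ruby glass.

```bash

python3 -m jog '[-0.01,-0.04,0.01,0,0,-3,1, -0.02,-0.08,0.02,0,0,-6,1, -0.03,-0.12,0.03,0,0,-9,1, -0.04,-0.155,0.04,0,0,-12.7,1, -0.05,-0.19,0.04,0,0,-12.7,1]' |head -2
python3 -m jog '[-0.01,-0.04,0,0,0,0,1, -0.02,-0.08,0,0,0,0,1, -0.03,-0.12,0.0,0,0,0,1, -0.045,-0.15,0,0,0,0,1, -0.045,-0.15,0,0,0,0,1]' |head -2
python3 - <<'E'
from h import *
st()
f=grab_frame("wrist");cv2.imwrite("pics/w5.png",f["image"])
p=toP(f,[.4486,-.1303,.006]);print(p,search_frame(f,"ruby_glass_mid")[:2])
u,v=map(int,p)
L=cv2.cvtColor(f["image"],cv2.COLOR_BGR2HSV);m=(((L[...,0]<8)|(L[...,0]>172))&(L[...,1]>140)).astype(np.uint8)
m=cv2.morphologyEx(m,cv2.MORPH_CLOSE,np.ones((9,9)));k=np.zeros_like(m);k[max(0,v-120):v+120,max(0,u-120):u+120]=1
print(rect(f,m&k,.006))
E
```

```text
t: 9.0
position: [0.4849, 0.1036, 0.1855]
t: 9.42
position: [0.4377, -0.0485, 0.1837]
t 9.42 pos [ 0.4377 -0.0485  0.1837] jaw 70.7 zt [-0.0008 -0.0005 -1.    ] w 0.0914 F [-0.0088  0.3287  0.1533] q [-0.1628  0.0013  2.2597 -0.0008  0.8813 -1.3969]
(np.float64(245.8704000116448), np.float64(258.0455979512958)) [{'extent': [215.0, 218.2, 273.7, 294.0], 'confidence': 0.97}]
[449.4, -129.6, 75.7, 49.4, -19.4]
```

```bash

python3 -m jog '[0.006,-0.04,-0.02,0,0,0,1, 0.0117,-0.0811,-0.05,0,0,0,1, 0.0117,-0.0811,-0.09,0,0,0,1, 0.0117,-0.0811,-0.13,0,0,0,1, 0.0117,-0.0811,-0.155,0,0,0,1]' |head -2
python3 -m jog '[0,0,-0.008,0,0,0,1, 0,0,-0.012,0,0,0,1, 0,0,-0.012,0,0,0,1, 0,0,-0.012,0,0,0,1, 0,0,-0.012,0,0,0,1]' |head -2
python3 - <<'E'
from h import *
st()
E
```

```text
t: 9.93
position: [0.4515, -0.1255, 0.0262]
t: 10.35
position: [0.453, -0.1261, 0.0186]
t 10.35 pos [ 0.453  -0.1261  0.0186] jaw 71.0 zt [ 0.0027 -0.0009 -1.    ] w 0.0913 F [-0.2953  0.0205  0.6973] q [-0.3211  0.3751  2.2412  0.      0.5225 -1.5595]
```

```bash

python3 -m jog '[-0.0035,-0.0035,-0.005,0,0,-0.3,1, -0.0035,-0.0035,-0.011,0,0,-0.3,1, -0.0035,-0.0035,-0.0155,0,0,-0.3,1, -0.0035,-0.0035,-0.0155,0,0,-0.3,1, -0.0035,-0.0035,-0.0155,0,0,-0.3,1]' |head -2
python3 -m jog '[0,0,0,0,0,0,1, 0,0,0,0,0,0,1, 0,0,0,0,0,0,1, 0,0,0,0,0,0,1, 0,0,0,0,0,0,1]' |head -2
python3 - <<'E'
from h import *
st()
E
```

```text
t: 10.77
position: [0.4478, -0.1295, 0.0011]
t: 11.18
position: [0.4482, -0.1295, 0.0015]
t 11.18 pos [ 0.4482 -0.1295  0.0015] jaw 70.6 zt [ 0.0001 -0.0001 -1.    ] w 0.0911 F [-0.375   0.1454  0.1562] q [-0.3313  0.4101  2.244  -0.      0.4873 -1.5638]
```

```bash

python3 -m jog '[0.001,0,0.001,0,0,0,0.3, 0.001,0,0.001,0,0,0,-0.2, 0.001,0,0.001,0,0,0,-0.5, 0.001,0,0.001,0,0,0,-0.5, 0.001,0,0.001,0,0,0,-0.5]' 20 
python3 -m jog '[0,0,0,0,0,0,-0.5, 0,0,0,0,0,0,-0.5, 0,0,0.0,0,0,0,-0.5, 0,0,0,0,0,0,-0.5, 0,0,0,0,0,0,-0.5]' | head -2
python3 -m jog '[0,0,0.01,0,0,0,-0.5, 0,0,0.03,0,0,0,-0.5, 0,0,0.06,0,0,0,-0.5, 0,0.01,0.09,0,0,0,-0.5, 0.01,0.04,0.1,0,0,3,-0.5]'
python3 - <<'E'
from h import *
st()
E
```

```text
t: 11.6
position: [0.4491, -0.1295, 0.0024]
ee_rot: [0.168, 0.986, 0.0, -0.0]
contact_force: [0.3, -0.4, 0.5]
grip_width: 0.0606
t: 12.02
position: [0.4491, -0.1295, 0.0024]
t: 12.43
position: [0.4599, -0.0911, 0.1064]
ee_rot: [0.144, 0.99, -0.0, 0.002]
contact_force: [2.1, -0.3, -0.1]
grip_width: 0.0496
t 12.43 pos [ 0.4599 -0.0911  0.1064] jaw 73.4 zt [ 0.0036 -0.0012 -1.    ] w 0.0496 F [ 2.0537 -0.2979 -0.1002] q [-0.2452  0.1892  2.2395 -0.0005  0.7091 -1.5263]
```

```bash

python3 -m jog '[0.01,0.037,0,0,0,2,-0.5, 0.02,0.075,0,0,0,4,-0.5, 0.03,0.112,0,0,0,6,-0.5, 0.04,0.15,0,0,0,9,-0.5, 0.05,0.187,0,0,0,12,-0.5]' |head -2
python3 -m jog '[0.01,0.037,0,0,0,2,-0.5, 0.02,0.075,0,0,0,4,-0.5, 0.03,0.112,0,0,0,6,-0.5, 0.04,0.15,0,0,0,9,-0.5, 0.05,0.187,0,0,0,13.2,-0.5]' |head -2
python3 -m jog '[0.01,0.037,0,0,0,0,-0.5, 0.018,0.07,0,0,0,0,-0.5, 0.025,0.092,-0.02,0,0,0,-0.5, 0.025,0.092,-0.05,0,0,0,-0.5, 0.025,0.092,-0.07,0,0,0,-0.5]' |head -2
python3 -m jog '[0,0,0,0,0,0,-0.5, 0,0,0,0,0,0,-0.5, 0,0,0.0,0,0,0,-0.5, 0,0,0,0,0,0,-0.5, 0,0,0,0,0,0,-0.5]' | head -2
python3 - <<'E'
from h import *
st()
E
```

```text
t: 12.85
position: [0.5092, 0.0996, 0.1033]
t: 13.27
position: [0.5591, 0.2866, 0.1033]
t: 13.68
position: [0.5837, 0.3777, 0.0314]
t: 14.1
position: [0.585, 0.3768, 0.0343]
t 14.1 pos [0.585  0.3768 0.0343] jaw 98.8 zt [ 0.0019  0.0011 -1.    ] w 0.0501 F [ 0.3727 -0.3966 -0.9121] q [ 0.5387  0.6023  1.7863  0.      0.7508 -1.1857]
```

```bash

python3 -m jog '[0,-0.0017,-0.006,0,0,-0.2,-0.5, 0,-0.0017,-0.013,0,0,-0.2,-0.5, 0,-0.0017,-0.019,0,0,-0.2,-0.5, 0,-0.0017,-0.0205,0,0,-0.2,-0.5, 0,-0.0017,-0.0205,0,0,-0.2,-0.5]' |head -2
python3 -m jog '[0,0,0,0,0,0,-0.5, 0,0,0,0,0,0,-0.5, 0,0,0.0,0,0,0,-0.5, 0,0,0,0,0,0,-0.5, 0,0,0,0,0,0,-0.5]' | head -2
python3 - <<'E'
from h import *
st()
E
```

```text
t: 14.52
position: [0.5839, 0.3745, 0.0114]
t: 14.93
position: [0.584, 0.3748, 0.0118]
t 14.93 pos [0.584  0.3748 0.0118] jaw 98.6 zt [-0.0001 -0.0001 -1.    ] w 0.0495 F [ 0.5654 -0.4174  0.0739] q [ 0.5369  0.6342  1.7871 -0.      0.7204 -1.1843]
```

```bash

python3 -m jog '[0.001,0.0002,0,0,0,0,-0.5, 0.001,0.0002,0,0,0,0,-0.5, 0.001,0.0002,-0.0006,0,0,0,-0.5, 0.001,0.0002,-0.0006,0,0,0,-0.5, 0.001,0.0002,-0.0006,0,0,0,-0.5]' | head -4
python3 -m jog '[0,0,-0.0003,0,0,0,-0.5, 0,0,-0.0006,0,0,0,-0.5, 0,0,-0.0006,0,0,0,-0.5, 0,0,-0.0006,0,0,0,-0.5, 0,0,-0.0006,0,0,0,-0.5]' | head -4
python3 - <<'E'
from h import *
st()
E
```

```text
t: 15.35
position: [0.5851, 0.375, 0.0113]
ee_rot: [-0.075, 0.997, 0.0, 0.0]
contact_force: [0.2, -0.1, 0.4]
t: 15.77
position: [0.5852, 0.375, 0.0113]
ee_rot: [-0.075, 0.997, -0.0, -0.0]
contact_force: [-1.8, -2.1, 8.2]
t 15.77 pos [0.5852 0.375  0.0113] jaw 98.6 zt [-0. -0. -1.] w 0.0497 F [-1.8126 -2.0572  8.2076] q [ 0.5364  0.6362  1.7847 -0.0001  0.7207 -1.1848]
```

```bash

python3 -m jog '[0,0,0.0003,0,0,0,0.1, 0,0,0.0003,0,0,0,0.36, 0,0,0.0003,0,0,0,0.36, 0,0,0.0003,0,0,0,0.36, 0,0,0.0003,0,0,0,0.36]' 
python3 -m jog '[0,0,0.03,0,0,0,0.36, 0,0,0.07,0,0,0,0.36, -0.02,-0.02,0.105,0,0,-5,1, -0.04,-0.05,0.13,0,0,-10,1, -0.05,-0.08,0.14,0,0,-15,1]' 
python3 - <<'E'
from h import *
st()
f=grab_frame("wrist");cv2.imwrite("pics/w6.png",cv2.resize(f["image"][180:380,280:540],None,fx=3,fy=3,interpolation=cv2.INTER_CUBIC))
g=grab_frame("top");u,v=map(int,toP(g,[.634,.1358,.014]));print(u,v)
hs=cv2.cvtColor(g["image"],cv2.COLOR_BGR2HSV);u2,v2=map(int,toP(g,[.585,.375,.015]))
m=(((hs[...,0]<10)|(hs[...,0]>170))&(hs[...,1]>120)).astype(np.uint8);k=np.zeros_like(m);k[v2-35:v2+35,u2-35:u2+35]=1
print("ruby",rect(g,cv2.morphologyEx(m&k,cv2.MORPH_CLOSE,np.ones((5,5))),.015))
E
```

```text
t: 16.18
position: [0.585, 0.375, 0.0109]
ee_rot: [-0.075, 0.997, -0.0, -0.0]
contact_force: [0.6, 0.2, 0.4]
grip_width: 0.0621
t: 16.6
position: [0.5348, 0.2955, 0.1539]
ee_rot: [0.057, 0.998, 0.001, 0.001]
contact_force: [1.0, -1.0, 0.6]
grip_width: 0.0793
t 16.6 pos [0.5348 0.2955 0.1539] jaw 83.5 zt [ 0.0029  0.0016 -1.    ] w 0.0793 F [ 0.9531 -0.9855  0.6141] q [ 0.4665  0.3183  1.9475  0.0002  0.8724 -0.9903]
248 227
ruby [610.6, 361.4, 23.6, 18.3, 2.6]
```

View pics/w6.png

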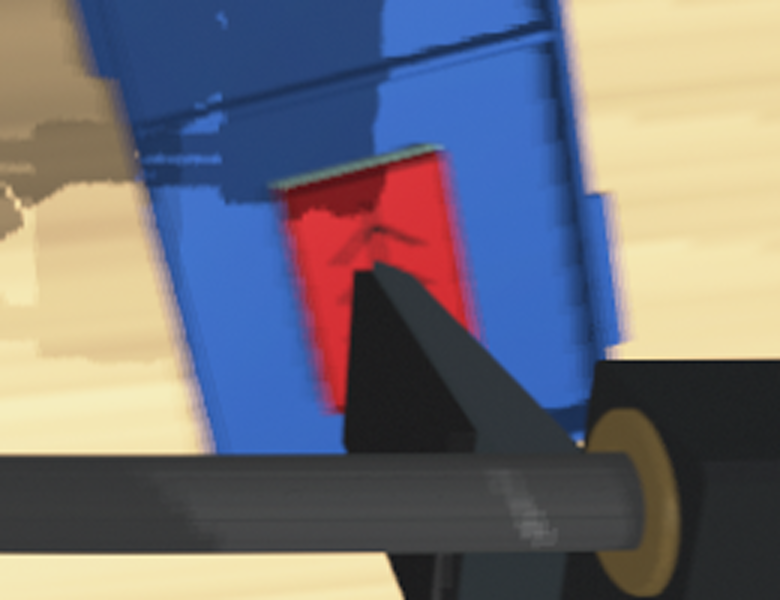

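The ruby sits squarely on the plate, with only the plate's near edge showing as a thin line at (360,165) in the crop. Now the black roll.

```bash

python3 -m jog '[0.02,-0.03,0,0,0,2,1, 0.045,-0.06,0,0,0,4,1, 0.065,-0.09,0,0,0,6.5,1, 0.065,-0.09,0,0,0,6.5,1, 0.065,-0.09,0,0,0,6.5,1]' |head -2
python3 - <<'E'
from h import *
st()
f=grab_frame("wrist");cv2.imwrite("pics/w7.png",f["image"])
d=search_frame(f,"black_foil_mid");print(d[:3],toP(f,[.634,.1358,.014]))
for q in d[:3]:
    e=q["extent"];print(toW(f,(e[0]+e[2])/2,(e[1]+e[3])/2,.007))
g=grab_frame("top");hs=cv2.cvtColor(g["image"],cv2.COLOR_BGR2HSV);u2,v2=map(int,toP(g,[.585,.375,.015]))
m=(((hs[...,0]<10)|(hs[...,0]>170))&(hs[...,1]>120)).astype(np.uint8);k=np.zeros_like(m);k[v2-35:v2+35,u2-35:u2+35]=1
print("ruby",rect(g,cv2.morphologyEx(m&k,cv2.MORPH_CLOSE,np.ones((5,5))),.015))
E
```

```text
t: 17.12
position: [0.6009, 0.2039, 0.1506]
t 17.12 pos [0.6009 0.2039 0.1506] jaw 90.0 zt [-0.0003 -0.     -1.    ] w 0.091 F [-0.4015 -0.4529  0.1347] q [ 0.2903  0.3583  1.8985  0.0001  0.8851 -1.2806]
[{'extent': [213.6, 237.4, 279.4, 297.2], 'confidence': 0.72}, {'extent': [204.8, 365.4, 257.3, 406.0], 'confidence': 0.67}] (np.float64(243.12194549854885), np.float64(268.12772627963295))
[0.6357 0.1374 0.007 ]
[0.7648 0.1139 0.007 ]Traceback (most recent call last):
  File "<stdin>", line 9, in <module>
  File "h.py", line 16, in rect
    c=max(cs,key=cv2.contourArea)[:,0,:]
      ~~~^^^^^^^^^^^^^^^^^^^^^^^^
ValueError: max() iterable argument is empty
```

```bash

python3 -m jog '[0.017,-0.035,0,0,0,0,1, 0.034,-0.067,-0.03,0,0,0,1, 0.034,-0.067,-0.07,0,0,0,1, 0.034,-0.067,-0.105,0,0,0,1, 0.034,-0.067,-0.12,0,0,0,1]' |head -2
python3 -m jog '[0,0,0,0,0,0,1, 0,0,0,0,0,0,1, 0,0,0,0,0,0,1, 0,0,0,0,0,0,1, 0,0,0,0,0,0,1]' |head -2
python3 - <<'E'
from h import *
st()
E
```

```text
t: 17.68
position: [0.6313, 0.1381, 0.0266]
t: 18.1
position: [0.6352, 0.1385, 0.033]
t 18.1 pos [0.6352 0.1385 0.033 ] jaw 90.1 zt [ 0.0027  0.0005 -1.    ] w 0.0913 F [ 0.2092  0.2409 -0.5965] q [ 0.1789  0.5501  1.8841 -0.      0.7047 -1.3944]
```

```bash

python3 -m jog '[0,-0.001,-0.015,0,0,0,1, 0,-0.001,-0.025,0,0,0,1, 0,-0.001,-0.029,0,0,0,1, 0,-0.001,-0.029,0,0,0,1, 0,-0.001,-0.029,0,0,0,1]' |head -2
python3 -m jog '[0,0,0,0,0,0,0.3, 0,0,0,0,0,0,0, 0,0,0,0,0,0,-0.3, 0,0,0,0,0,0,-0.3, 0,0,0,0,0,0,-0.3]' 12
python3 - <<'E'
from h import *
st()
E
python3 -m jog '[0,0,0.01,0,0,0,-0.3, 0,0,0.03,0,0,0,-0.3, 0,0,0.06,0,0,0,-0.3, 0,0.01,0.09,0,0,0,-0.3, -0.02,0.04,0.1,0,0,2,-0.3]'
python3 - <<'E'
from h import *
st()
E
```

```text
t: 18.52
position: [0.6337, 0.1369, 0.0013]
t: 18.93
position: [0.6341, 0.137, 0.0021]
ee_rot: [-0.001, 1.0, 0.0, 0.0]
contact_force: [0.1, -0.7, 0.1]
grip_width: 0.0606
t 18.93 pos [0.6341 0.137  0.0021] jaw 90.1 zt [ 0.0001  0.     -1.    ] w 0.0606 F [ 0.0535 -0.699   0.0543] q [ 0.1768  0.5987  1.8822  0.      0.6606 -1.396 ]
t: 19.35
position: [0.6185, 0.1758, 0.1073]
ee_rot: [-0.017, 1.0, 0.001, 0.003]
contact_force: [1.5, -0.1, 0.1]
grip_width: 0.0604
t 19.35 pos [0.6185 0.1758 0.1073] jaw 91.9 zt [ 0.0069  0.0012 -1.    ] w 0.0604 F [ 1.5285 -0.112   0.0934] q [ 0.2409  0.4276  1.8962 -0.0006  0.8107 -1.3631]
```

Held (60.4 mm). Carrying to the blue roll bay at about (473, 359) mm.

```bash

python3 -m jog '[-0.025,0.031,0,0,0,1,-0.3, -0.05,0.062,0,0,0,2,-0.3, -0.075,0.094,0,0,0,3,-0.3, -0.1,0.125,0,0,0,5,-0.3, -0.124,0.156,0,0,0,6,-0.3]' |head -2
python3 -m jog '[-0.022,0.027,0,0,0,0,-0.3, -0.022,0.027,-0.03,0,0,0,-0.3, -0.022,0.027,-0.06,0,0,0,-0.3, -0.022,0.027,-0.06,0,0,0,-0.3, -0.022,0.027,-0.06,0,0,0,-0.3]' |head -2
python3 - <<'E'
from h import *
st()
f=grab_frame("wrist");cv2.imwrite("pics/w8.png",f["image"])
E
```

```text
t: 19.77
position: [0.4886, 0.3342, 0.1029]
t: 20.18
position: [0.4674, 0.3595, 0.0418]
t 20.18 pos [0.4674 0.3595 0.0418] jaw 98.1 zt [-0.0021 -0.0015 -1.    ] w 0.0602 F [ 0.0933  0.3515 -0.1545] q [ 0.6162  0.4667  2.0059 -0.      0.6715 -1.0964]
```

View pics/w8.png

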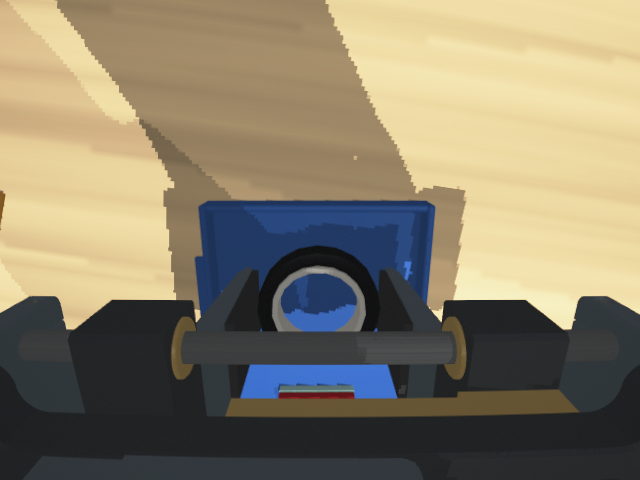

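The roll at (320,295) is centred over the small bay and aligned with the tray. Lowering.

```bash

python3 -m jog '[0.004,0,-0.012,0,0,0,-0.3, 0.004,0,-0.024,0,0,0,-0.3, 0.004,0,-0.03,0,0,0,-0.3, 0.004,0,-0.033,0,0,0,-0.3, 0.004,0,-0.033,0,0,0,-0.3]' |head -2
python3 -m jog '[0,0,0,0,0,0,-0.3, 0,0,0,0,0,0,-0.3, 0,0,0,0,0,0,-0.3, 0,0,0,0,0,0,-0.3, 0,0,0,0,0,0,-0.3]' |head -4
python3 - <<'E'
from h import *
st()
E
```

```text
t: 20.65
position: [0.4717, 0.3595, 0.0082]
t: 21.07
position: [0.4722, 0.3601, 0.0093]
ee_rot: [-0.071, 0.997, 0.0, 0.0]
contact_force: [0.7, -0.1, -0.9]
t 21.07 pos [0.4722 0.3601 0.0093] jaw 98.1 zt [ 0.0003  0.0002 -1.    ] w 0.0602 F [ 0.6754 -0.0558 -0.8946] q [ 0.6123  0.527   1.9964 -0.      0.6178 -1.1003]
```

```bash

python3 -m jog '[0,0,-0.0015,0,0,0,-0.3, 0,0,-0.003,0,0,0,-0.3, 0,0,-0.004,0,0,0,-0.3, 0,0,-0.004,0,0,0,-0.3, 0,0,-0.004,0,0,0,-0.3]' |head -4
python3 -m jog '[0,0,-0.0003,0,0,0,0.1, 0,0,-0.0003,0,0,0,0.5, 0,0,-0.0003,0,0,0,0.5, 0,0,-0.0003,0,0,0,0.5, 0,0,-0.0003,0,0,0,0.5]' |head -5
python3 - <<'E'
from h import *
st()
E
```

```text
t: 21.48
position: [0.4721, 0.36, 0.005]
ee_rot: [-0.071, 0.997, -0.0, -0.0]
contact_force: [-0.3, -0.1, 2.8]
t: 21.9
position: [0.4721, 0.36, 0.0046]
ee_rot: [-0.071, 0.997, -0.0, -0.0]
contact_force: [0.7, 0.2, -0.3]
grip_width: 0.0683
t 21.9 pos [0.4721 0.36   0.0046] jaw 98.1 zt [-0.     -0.0001 -1.    ] w 0.0683 F [ 0.7251  0.1726 -0.2803] q [ 0.6122  0.5351  1.9959 -0.      0.6107 -1.1003]
```

```bash

python3 -m jog '[0,0,0.03,0,0,0,0.5, 0,0,0.07,0,0,0,0.5, 0,0,0.11,0,0,-5,1, 0,-0.02,0.15,0,0,-10,1, 0,-0.05,0.16,0,0,-15,1]' |head -2
python3 -m jog '[-0.005,-0.04,0,0,0,-5,1, -0.01,-0.07,0,0,0,-8,1, -0.012,-0.09,0,0,0,-8,1, -0.012,-0.09,0,0,0,-8,1, -0.012,-0.09,0,0,0,-8,1]' |head -2
python3 - <<'E'
from h import *
st()
f=grab_frame("wrist");cv2.imwrite("pics/w9.png",f["image"])
p=toP(f,[.475,.130,.006]);u,v=map(int,p)
print(p,[ (q["extent"],q["confidence"]) for q in search_frame(f,"amber_glass_mid")[:3]],f["image"][v,u])
for t in (15,22): print(rect(f,blob(f,u,v,90,t),.006))
E
```

```text
t: 22.32
position: [0.4742, 0.3123, 0.17]
t: 22.73
position: [0.4602, 0.2194, 0.1649]
t 22.73 pos [0.4602 0.2194 0.1649] jaw 75.0 zt [ 0.0004  0.0002 -1.    ] w 0.0914 F [-0.1937  0.3166 -0.1045] q [ 0.3991  0.1497  2.1404  0.0001  0.851  -0.9105]
(np.float64(232.8328338110336), np.float64(264.23522232842663)) [([204.6, 226.0, 264.8, 299.2], 0.81), ([85.0, 105.3, 173.2, 174.5], 0.65)] [ 74 184 241]
[475.9, 130.3, 74.2, 47.9, -13.8]
[475.4, 130.4, 74.4, 49.7, -14.8]
```

View pics/w9.png

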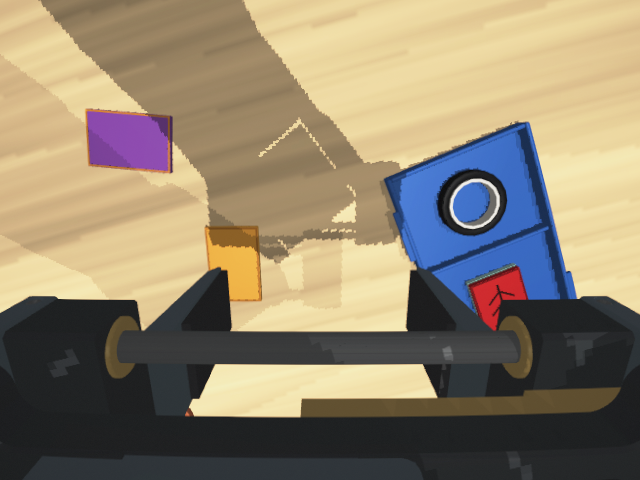

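The black roll lies flat in the small bay at (472,202), with the ruby behind it at (497,295). The amber is at (233,264) and the purple look-alike at (128,140) is clear of the grasp. Going for the amber.

```bash

python3 -m jog '[0.008,-0.04,0,0,0,0,1, 0.0152,-0.08,-0.02,0,0,0,1, 0.0152,-0.0892,-0.06,0,0,0,1, 0.0152,-0.0892,-0.1,0,0,0,1, 0.0152,-0.0892,-0.135,0,0,0,1]' |head -2
python3 -m jog '[0,0,0,0,0,0,1, 0,0,0,0,0,0,1, 0,0,0,0,0,0,1, 0,0,0,0,0,0,1, 0,0,0,0,0,0,1]' |head -2
python3 - <<'E'
from h import *
st()
E
```

```text
t: 23.25
position: [0.4755, 0.1307, 0.0278]
t: 23.67
position: [0.4768, 0.1315, 0.0318]
t 23.67 pos [0.4768 0.1315 0.0318] jaw 75.2 zt [ 0.0035  0.0008 -1.    ] w 0.0912 F [ 0.9967  0.1448 -0.4818] q [ 0.2219  0.3738  2.1961 -0.      0.5681 -1.0898]
```

```bash

python3 -m jog '[-0.001,-0.001,-0.015,0,0,0,1, -0.001,-0.001,-0.025,0,0,0,1, -0.001,-0.001,-0.0285,0,0,0,1, -0.001,-0.001,-0.0285,0,0,0,1, -0.001,-0.001,-0.0285,0,0,0,1]' |head -2
python3 -m jog '[0,0,0,0,0,0,0.3, 0,0,0,0,0,0,-0.2, 0,0,0,0,0,0,-0.5, 0,0,0,0,0,0,-0.5, 0,0,0,0,0,0,-0.5]' 20
python3 -m jog '[0,0,0,0,0,0,-0.5, 0,0,0,0,0,0,-0.5, 0,0,0,0,0,0,-0.5, 0,0,0,0,0,0,-0.5, 0,0,0,0,0,0,-0.5]'
python3 - <<'E'
from h import *
st()
E
python3 -m jog '[0,0,0.01,0,0,0,-0.5, 0,0,0.03,0,0,0,-0.5, 0,0,0.06,0,0,0,-0.5, 0,-0.01,0.09,0,0,0,-0.5, 0.005,-0.04,0.12,0,0,0,-0.5]'
python3 - <<'E'
from h import *
st()
E
```

```text
t: 24.08
position: [0.4744, 0.1299, 0.0015]
t: 24.5
position: [0.4744, 0.1298, 0.0014]
ee_rot: [0.13, 0.992, 0.0, 0.0]
contact_force: [0.0, 0.4, 0.2]
grip_width: 0.0606
t: 24.92
position: [0.4743, 0.1298, 0.0013]
ee_rot: [0.129, 0.992, -0.0, 0.0]
contact_force: [-1.1, 1.3, 1.9]
grip_width: 0.0497
t 24.92 pos [0.4743 0.1298 0.0013] jaw 75.1 zt [ 0. -0. -1.] w 0.0497 F [-1.0795  1.2874  1.9415] q [ 0.2197  0.4361  2.1958 -0.      0.5097 -1.0914]
t: 25.33
position: [0.4785, 0.0917, 0.1223]
ee_rot: [0.128, 0.992, 0.0, -0.0]
contact_force: [0.7, -0.9, -1.2]
grip_width: 0.0496
t 25.33 pos [0.4785 0.0917 0.1223] jaw 75.3 zt [-0.0004  0.0002 -1.    ] w 0.0496 F [ 0.6592 -0.8687 -1.1701] q [ 0.1414  0.188   2.1985  0.0004  0.7555 -1.1724]
```

```bash

python3 -m jog '[0.009,-0.038,0,0,0,0,-0.5, 0.018,-0.076,0,0,0,0,-0.5, 0.027,-0.114,0,0,0,0,-0.5, 0.036,-0.152,0,0,0,0,-0.5, 0.045,-0.19,0,0,0,0,-0.5]' |head -2
python3 -m jog '[0.009,-0.038,0,0,0,1,-0.5, 0.018,-0.076,0,0,0,2,-0.5, 0.027,-0.114,0,0,0,3,-0.5, 0.036,-0.152,0,0,0,3,-0.5, 0.045,-0.19,0,0,0,3,-0.5]' |head -2
python3 -m jog '[0.009,-0.038,0,0,0,0,-0.5, 0.0145,-0.063,0,0,0,0,-0.5, 0.0145,-0.063,-0.02,0,0,0,-0.5, 0.0145,-0.063,-0.02,0,0,0,-0.5, 0.0145,-0.063,-0.02,0,0,0,-0.5]' |head -2
python3 - <<'E'
from h import *
st()
f=grab_frame("wrist");im=f["image"].copy()
t=np.radians(-12.5);c=(.5355,-.341);R=np.array([[np.cos(t),-np.sin(t)],[np.sin(t),np.cos(t)]])
for P,z in [([(111,61),(111,-61),(-13,-61),(-13,61)],.003),([(115,65),(115,-65),(-115,-65),(-115,65)],.018)]:
    p=[toP(f,[*(np.array(c)+R@(np.array(q)/1e3)),z]) for q in P];cv2.polylines(im,[np.int32(p)],True,(0,255,0) if z<.01 else (0,0,255),1)
cv2.imwrite("pics/w10.png",im)
E
```

```text
t: 25.75
position: [0.5242, -0.1015, 0.1214]
t: 26.17
position: [0.5691, -0.2915, 0.1212]
t: 26.58
position: [0.5826, -0.3518, 0.1]
t 26.58 pos [ 0.5826 -0.3518  0.1   ] jaw 78.1 zt [-0.0022  0.0015 -1.    ] w 0.0497 F [-0.4375  0.2449 -0.4043] q [-0.5775  0.4914  1.8127  0.0001  0.8401 -1.9407]
```

View pics/w10.png

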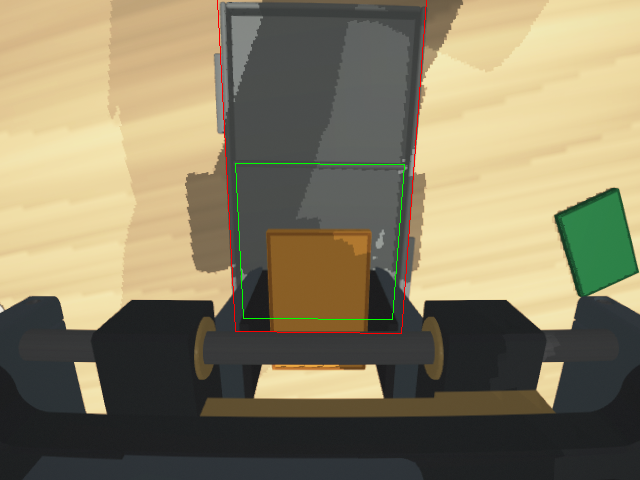

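The predicted tray outline matches the picture, and the amber is centred over the large bay with its far edge about 70 px inside the divider. Lowering.

```bash

python3 -m jog '[0.001,0,-0.035,0,0,0,-0.5, 0.001,0,-0.065,0,0,0,-0.5, 0.001,0,-0.083,0,0,0,-0.5, 0.001,0,-0.09,0,0,0,-0.5, 0.001,0,-0.09,0,0,0,-0.5]' |head -2
python3 -m jog '[0,0,0,0,0,0,-0.5, 0,0,0,0,0,0,-0.5, 0,0,0,0,0,0,-0.5, 0,0,0,0,0,0,-0.5, 0,0,0,0,0,0,-0.5]' |head -4
python3 - <<'E'
from h import *
st()
E
```

```text
t: 27.05
position: [0.5842, -0.3514, 0.0099]
t: 27.47
position: [0.585, -0.3527, 0.0113]
ee_rot: [0.104, 0.995, -0.0, 0.0]
contact_force: [0.1, 0.6, 0.0]
t 27.47 pos [ 0.585  -0.3527  0.0113] jaw 78.1 zt [ 0.0009 -0.0006 -1.    ] w 0.0498 F [0.1342 0.5676 0.0487] q [-0.5767  0.6222  1.8111 -0.      0.7072 -1.9401]
```

```bash

python3 -m jog '[0,0,-0.002,0,0,0,-0.5, 0,0,-0.004,0,0,0,-0.5, 0,0,-0.0055,0,0,0,-0.5, 0,0,-0.006,0,0,0,-0.5, 0,0,-0.006,0,0,0,-0.5]' |head -4
python3 -m jog '[0,0,-0.0005,0,0,0,-0.5, 0,0,-0.001,0,0,0,-0.5, 0,0,-0.001,0,0,0,-0.5, 0,0,-0.001,0,0,0,-0.5, 0,0,-0.001,0,0,0,-0.5]' |head -4
python3 - <<'E'
from h import *
st()
E
```

```text
t: 27.88
position: [0.5846, -0.3525, 0.0044]
ee_rot: [0.104, 0.995, 0.0, -0.0]
contact_force: [0.6, -0.1, -1.2]
t: 28.3
position: [0.5846, -0.3525, 0.0043]
ee_rot: [0.103, 0.995, 0.0, -0.0]
contact_force: [-5.1, 4.2, 13.5]
t 28.3 pos [ 0.5846 -0.3525  0.0043] jaw 78.1 zt [-0.0004  0.0002 -1.    ] w 0.0497 F [-5.0555  4.2067 13.4502] q [-0.5767  0.633   1.8103 -0.0001  0.6988 -1.9401]
```

```bash

python3 -m jog '[0,0,0.0003,0,0,0,0.1, 0,0,0.0003,0,0,0,0.36, 0,0,0.0003,0,0,0,0.36, 0,0,0.0003,0,0,0,0.36, 0,0,0.0003,0,0,0,0.36]' |tail -2
python3 -m jog '[0,0,0.03,0,0,0,0.36, 0,0,0.07,0,0,0,0.36, 0,0.02,0.105,0,0,0,1, 0,0.05,0.13,0,0,0,1, 0,0.085,0.14,0,0,0,1]' |head -2
python3 -m jog '[0,0.04,0,0,0,0,1, 0.005,0.08,0,0,0,0,1, 0.01,0.12,0,0,0,0,1, 0.015,0.155,0,0,0,0,1, 0.015,0.187,0,0,0,0,1]' |head -2
python3 - <<'E'
from h import *
st()
f=grab_frame("wrist");cv2.imwrite("pics/w11.png",f["image"])
d=search_frame(f,"copper_foil_mid");print(toP(f,[.631,-.0046,.004]))
for q in d[:3]:
    e=q["extent"];print(e,q["confidence"],toW(f,(e[0]+e[2])/2,(e[1]+e[3])/2,.004))
E
```

```text
contact_force: [-0.1, 0.6, -0.5]
grip_width: 0.0614
t: 29.13
position: [0.5862, -0.2683, 0.1479]
t: 29.55
position: [0.6001, -0.0783, 0.144]
t 29.55 pos [ 0.6001 -0.0783  0.144 ] jaw 78.2 zt [ 0.0008 -0.0001 -1.    ] w 0.0912 F [1.0432 0.9125 0.2288] q [-0.1683  0.3249  1.9611  0.0001  0.8548 -1.5324]
(np.float64(406.6222041836138), np.float64(247.64875366784938))
[373.3, 217.9, 440.7, 281.1] 0.7 [ 0.6328 -0.0045  0.004 ]
```

View pics/w11.png

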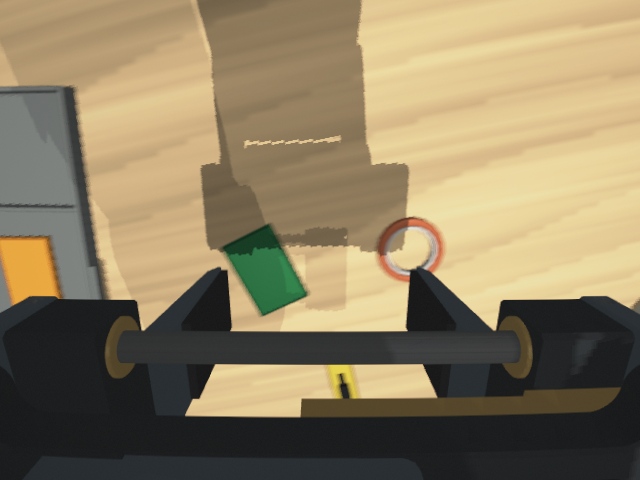

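The amber lies in the grey large bay at (30,268). The copper roll at (410,249) matches the top measurement, and the green glass is clear of the finger path.

```bash

python3 -m jog '[0.016,0.037,0,0,0,0,1, 0.032,0.074,-0.02,0,0,0,1, 0.032,0.074,-0.055,0,0,0,1, 0.032,0.074,-0.09,0,0,0,1, 0.032,0.074,-0.113,0,0,0,1]' |head -2
python3 -m jog '[0,0,0,0,0,0,1, 0,0,0,0,0,0,1, 0,0,0,0,0,0,1, 0,0,0,0,0,0,1, 0,0,0,0,0,0,1]' |head -2
python3 - <<'E'
from h import *
st()
E
```

```text
t: 30.07
position: [0.6307, -0.0063, 0.0279]
t: 30.48
position: [0.6328, -0.0068, 0.0326]
t 30.48 pos [ 0.6328 -0.0068  0.0326] jaw 78.1 zt [ 0.0026 -0.0001 -1.    ] w 0.0912 F [ 0.4134 -0.265   0.1046] q [-0.0475  0.5307  1.92   -0.      0.6883 -1.4107]
```

```bash

python3 -m jog '[0,0.002,-0.015,0,0,0,1, 0,0.002,-0.025,0,0,0,1, 0,0.002,-0.029,0,0,0,1, 0,0.002,-0.029,0,0,0,1, 0,0.002,-0.029,0,0,0,1]' |head -2
python3 -m jog '[0,0,0,0,0,0,0.4, 0,0,0,0,0,0,0, 0,0,0,0,0,0,-0.3, 0,0,0,0,0,0,-0.3, 0,0,0,0,0,0,-0.3]' 12
python3 -m jog '[0,0,0,0,0,0,-0.3, 0,0,0,0,0,0,-0.3, 0,0,0.01,0,0,0,-0.3, 0,0,0.03,0,0,0,-0.3, 0,0,0.06,0,0,0,-0.3]'
python3 - <<'E'
from h import *
st()
E
```

```text
t: 30.9
position: [0.6313, -0.0044, 0.0011]
t: 31.32
position: [0.6317, -0.0045, 0.0018]
ee_rot: [0.103, 0.995, -0.0, 0.0]
contact_force: [-0.3, -0.2, -0.3]
grip_width: 0.0607
t: 31.73
position: [0.63, -0.0044, 0.061]
ee_rot: [0.103, 0.995, -0.0, -0.002]
contact_force: [0.6, -0.2, 0.0]
grip_width: 0.0595
t 31.73 pos [ 0.63   -0.0044  0.061 ] jaw 78.1 zt [-0.0038  0.0002 -1.    ] w 0.0595 F [ 0.6191 -0.1736  0.0406] q [-0.044   0.4844  1.9224 -0.      0.7386 -1.4074]
```

```bash

python3 -m jog '[-0.01,-0.02,0.035,0,0,0,-0.3, -0.026,-0.053,0.05,0,0,0,-0.3, -0.042,-0.086,0.05,0,0,0,-0.3, -0.058,-0.119,0.05,0,0,0,-0.3, -0.074,-0.152,0.05,0,0,0,-0.3]' |head -2
python3 -m jog '[-0.016,-0.033,0,0,0,0,-0.3, -0.032,-0.066,0,0,0,0,-0.3, -0.048,-0.099,0,0,0,0,-0.3, -0.064,-0.132,0,0,0,0,-0.3, -0.083,-0.171,0,0,0,0,-0.3]' |head -2
python3 -m jog '[0,0,-0.03,0,0,-0.5,-0.3, 0,0,-0.06,0,0,-0.5,-0.3, 0,0,-0.065,0,0,-0.5,-0.3, 0,0,-0.065,0,0,-0.5,-0.3, 0,0,-0.065,0,0,-0.5,-0.3]' |head -2
python3 - <<'E'
from h import *
st()
f=grab_frame("wrist");cv2.imwrite("pics/w12.png",f["image"])
E
```

```text
t: 32.15
position: [0.557, -0.1577, 0.1131]
t: 32.57
position: [0.4746, -0.3271, 0.1126]
t: 32.98
position: [0.4759, -0.3258, 0.0478]
t 32.98 pos [ 0.4759 -0.3258  0.0478] jaw 77.7 zt [ 0.0001 -0.0001 -1.    ] w 0.06 F [-0.4342 -1.3522 -0.6674] q [-0.6408  0.4403  2.0335 -0.      0.6677 -1.9961]
```

View pics/w12.png

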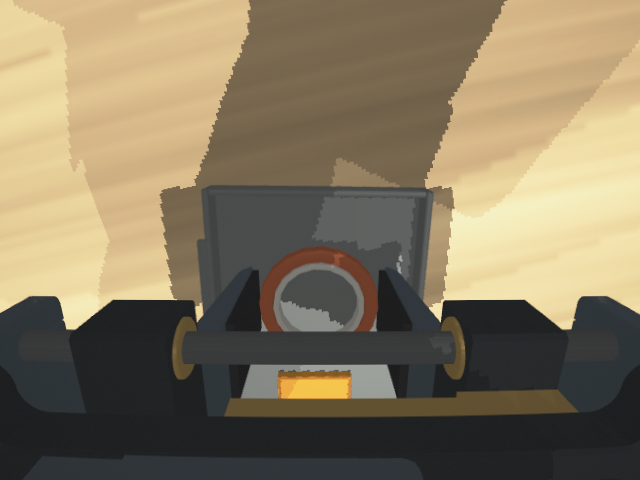

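The copper roll at (320,298) is centred over the grey small bay. Lowering.

```bash

python3 -m jog '[-0.004,-0.001,-0.015,0,0,0,-0.3, -0.004,-0.001,-0.028,0,0,0,-0.3, -0.004,-0.001,-0.035,0,0,0,-0.3, -0.004,-0.001,-0.038,0,0,0,-0.3, -0.004,-0.001,-0.038,0,0,0,-0.3]' |head -2
python3 -m jog '[0,0,0,0,0,0,-0.3, 0,0,0,0,0,0,-0.3, 0,0,0,0,0,0,-0.3, 0,0,0,0,0,0,-0.3, 0,0,0,0,0,0,-0.3]' |head -4
python3 - <<'E'
from h import *
st()
E
```

```text
t: 33.45
position: [0.4714, -0.3267, 0.0085]
t: 33.87
position: [0.4716, -0.327, 0.0091]
ee_rot: [0.108, 0.994, -0.0, 0.0]
contact_force: [0.4, 0.9, -1.1]
t 33.87 pos [ 0.4716 -0.327   0.0091] jaw 77.6 zt [ 0.0003 -0.0003 -1.    ] w 0.0598 F [ 0.3725  0.8616 -1.1422] q [-0.647   0.506   2.0365 -0.      0.5987 -2.0016]
```

```bash

python3 -m jog '[0,0,-0.0015,0,0,0,-0.3, 0,0,-0.003,0,0,0,-0.3, 0,0,-0.0042,0,0,0,-0.3, 0,0,-0.0042,0,0,0,-0.3, 0,0,-0.0042,0,0,0,-0.3]' |head -4
python3 -m jog '[0,0,-0.0003,0,0,0,-0.3, 0,0,-0.0003,0,0,0,0.1, 0,0,-0.0003,0,0,0,0.5, 0,0,-0.0003,0,0,0,0.5, 0,0,-0.0003,0,0,0,0.5]' |head -5
python3 -m jog '[0,0,0.01,0,0,0,0.5, 0,0,0.04,0,0,0,0.5, 0,0,0.08,0,0,0,0.5, 0,0.03,0.12,0,0,0,0.5, 0,0.06,0.15,0,0,0,0.5]' |head -2
python3 -m jog '[0,0.04,0.02,0,0,0,0.5, 0,0.08,0.04,0,0,0,0.5, 0,0.12,0.06,0,0,0,0.5, 0,0.16,0.08,0,0,0,0.5, 0,0.16,0.08,0,0,0,0.5]'
python3 - <<'E'
from h import *
st()
f=grab_frame("top");cv2.imwrite("pics/top9.png",f["image"])
hs=cv2.cvtColor(f["image"],cv2.COLOR_BGR2HSV)
im=f["image"];a=cv2.resize(im[200:350,80:200],None,fx=3.3,fy=3.3,interpolation=cv2.INTER_CUBIC);b=cv2.resize(im[200:350,430:550],None,fx=3.3,fy=3.3,interpolation=cv2.INTER_CUBIC)
cv2.imwrite("pics/trays9.png",np.hstack([a,b]))
for n,t in [("green",(381,231))]: print(n,rect(f,blob(f,*t,30,15),.006))
u2,v2=map(int,toP(f,[.585,.375,.015]))
m=(((hs[...,0]<10)|(hs[...,0]>165))&(hs[...,1]>100)).astype(np.uint8);k=np.zeros_like(m);k[v2-35:v2+35,u2-35:u2+35]=1
print("ruby",rect(f,cv2.morphologyEx(m&k,cv2.MORPH_CLOSE,np.ones((5,5))),.015))
E
```

```text
t: 34.28
position: [0.4714, -0.3269, 0.0046]
ee_rot: [0.108, 0.994, 0.0, -0.0]
contact_force: [-1.2, 1.0, 4.6]
t: 34.7
position: [0.4714, -0.3269, 0.0041]
ee_rot: [0.108, 0.994, 0.0, -0.0]
contact_force: [-0.7, 0.0, -0.0]
grip_width: 0.0684
t: 35.12
position: [0.4717, -0.2737, 0.1505]
t: 35.53
position: [0.4717, -0.11, 0.2309]
ee_rot: [0.107, 0.994, -0.0, 0.002]
contact_force: [0.6, -0.3, 0.5]
grip_width: 0.0686
t 35.53 pos [ 0.4717 -0.11    0.2309] jaw 77.7 zt [ 0.0032 -0.0004 -1.    ] w 0.0686 F [ 0.6342 -0.2621  0.5321] q [-0.2775  0.006   2.1524  0.0006  0.98   -1.6342]
green [632.3, -134.2, 59.3, 47.4, 14.8]
ruby [584.7, 372.6, 75.2, 50.5, 8.9]
```

View pics/trays9.png

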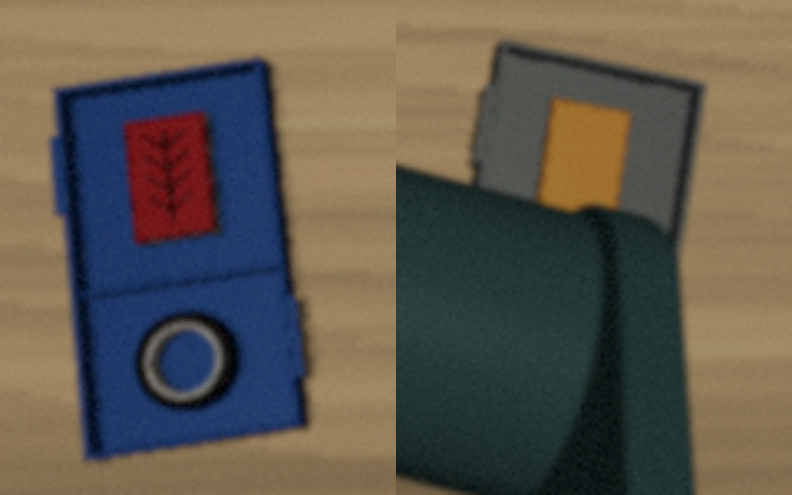

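View pics/top9.png

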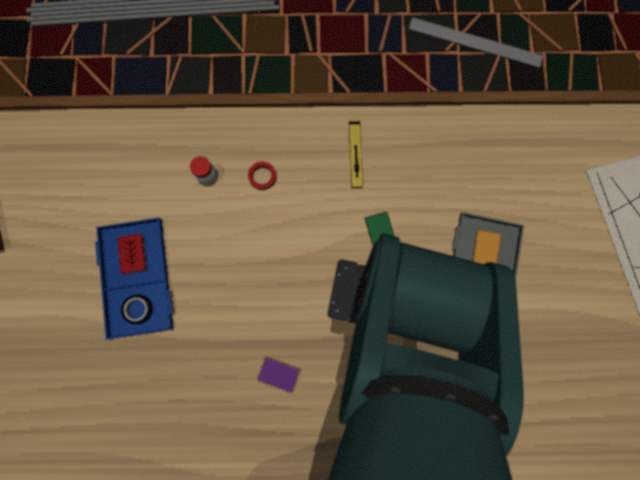

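The blue kit is right: ruby at (170,178), painted side up, and the roll at (187,360). The arm hides the grey roll bay, so I'm moving clear and looking once more.

```bash

python3 -m jog '[0,0.04,0,0,0,0,0.5, 0,0.08,0,0,0,0,0.5, 0,0.12,0,0,0,0,0.5, 0,0.16,0,0,0,0,0.5, 0,0.2,0,0,0,0,0.5]' |head -2
python3 -m jog '[0,0,0,0,0,0,0.5, 0,0,0,0,0,0,0.5, 0,0,0,0,0,0,0.5, 0,0,0,0,0,0,0.5, 0,0,0,0,0,0,0.5]' |head -2
python3 - <<'E'
from h import *
f=grab_frame("top");im=f["image"]
b=cv2.resize(im[190:350,350:550],None,fx=3.3,fy=3.3,interpolation=cv2.INTER_CUBIC);cv2.imwrite("pics/grey9.png",b)
print("green",rect(f,blob(f,381,231,30,15),.006),"amber",rect(f,blob(f,*map(int,toP(f,[.5846,-.3525,.009])),30,15),.009))
for t in ["copper_foil_mid","knife_mid","flux_jar_mid"]:
    for d in search_frame(f,t)[:2]:
        e=d["extent"];print(t,np.round(e),round(d["confidence"],2),toW(f,(e[0]+e[2])/2,(e[1]+e[3])/2,.006)[:2])
E
```

```text
t: 36.0
position: [0.4712, 0.0878, 0.2277]
t: 36.42
position: [0.4715, 0.0855, 0.2277]
green [625.2, -135.8, 72.9, 46.7, 14.8] amber [584.2, -352.6, 73.4, 47.4, -11.8]
copper_foil_mid [465. 288. 492. 322.] 0.68 [ 0.4698 -0.3302]
copper_foil_mid [120. 233. 145. 274.] 0.5 [0.585  0.3745]
knife_mid [349. 122. 360. 186.] 0.85 [ 0.7925 -0.0867]
knife_mid [364. 210. 398. 251.] 0.58 [ 0.6266 -0.1365]
flux_jar_mid [187. 157. 218. 184.] 0.7 [0.7602 0.2346]
flux_jar_mid [122. 297. 133. 322.] 0.55 [0.4714 0.3787]
```

View pics/grey9.png

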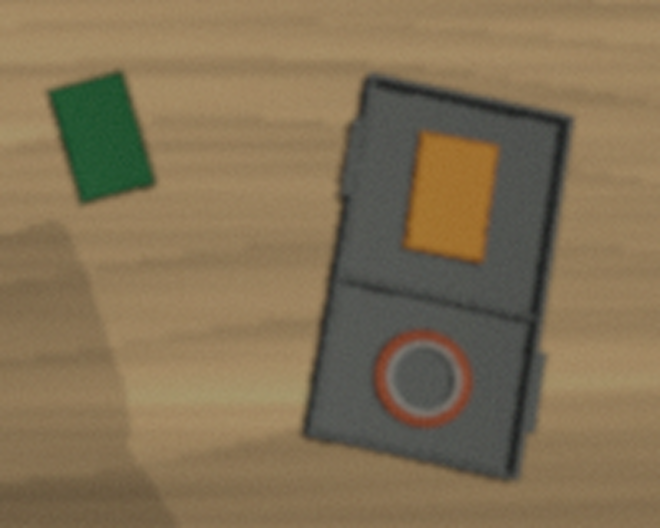

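The grey tray holds the amber flat in the large bay at (450,197) and the copper roll flat in the small bay at (423,379). The green glass has not moved. Handing in.

```bash
python3 -c "
from plant import ticket
print(ticket.hand_in())"
```

```text
the job is handed in; nothing more can be done
None
```

Both foiling kits are made up and the job is handed in, at about 36.5 s on the robot's clock.

- **Blue tray:** The clear plate went down first, flat in the larger bay. The ruby glass was then set squarely on it, painted side up. The black roll is flat in the smaller bay.
- **Grey tray:** The amber glass is flat in the larger bay and the copper roll is flat in the smaller bay.
- **Handling:** Each piece was lowered until the force showed contact before release, at most about 13 N.

**Last checks**
- **Ruby:** it measured (585, 373) mm with yaw 8.9°. It was released at (585, 375) mm and about 8.6°, the same pose as the plate. A close-up showed only a thin strip of the plate's near edge.
- **Amber:** it measured (584, -353) mm.
- **Left alone:** the green glass is within 0.5 mm of where it started. The knife and flux jar came out within about 5 mm, which is detector noise, and looked unmoved. The purple glass and red ring also looked unmoved.
- **Disagreements:** an early tray yaw fit was thrown off by the side tabs, so I refitted from the rim corners. The final detector also gave a few weak false hits, at the ruby, green glass and black roll, which the pictures ruled out.

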